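# Set out the desk equipment around the docking station

### The arm

A 7-joint arm with a two-finger parallel gripper is mounted at the origin on the work surface. World frame = base frame: x ahead of the robot, y to its left, z up, the work surface at z = 0. Lengths are in m, angles in rad, forces in N, time in s.
With the tool pointing down it reaches from about 0.4 to 0.875 m from the base axis. Payload 19.3 kg.
Tool frame: the origin (TCP) lies at the very end of the fingers, on their centre line; the grasp point (between the pads) lies 19 mm behind it; z points along the fingers, y is the line along which they close (so a half turn about z gives the same grasp; the last joint's range is limited). The gripper opens to 85 mm and grips with 20 to 120 N. Pads are 22 mm wide; open, the fingers measure 114 mm over their backs; the gripper's body (76 mm by 85 mm) begins 54 mm behind the grasp point. The pads swing forward as they close: fully open they stand 13 mm farther back than shut.
Start: joints at [-1.28, 0.521, -0.036, 1.599, 0.021, 1.021, -0.113], TCP at [0.221, 0.585, 0.231] pointing down, gripper open.
Joint ranges: [-2.91, 2.91], [-0.3, 2.13], [-1.5, 1.42], [0.17, 2.43], [-1.26, 4.41], [0.16, 1.93], [-2.52, 2.52]. Speed limits (rad/s): [1.89, 1.89, 2.39, 2.39, 3.01, 3.01, 3.01].

### API

Orientations are given as [roll, pitch, yaw] about the fixed x, y, z axes, in that order (R = Rz(yaw) Ry(pitch) Rx(roll)).
In Python, from workcell import monitor, optics, job_done gives the robot as it stands.
- The arm moves only by the shell command python3 -m handwheel 'ROWS' [FORCE]. ROWS is JSON, a list of rows, each an object of numbers: "dx", "dy", "dz": the shift along the tool's x, y, z in cm; "wx", "wy", "wz": the turn, a rotation vector about the tool's x, y, z in rad; "claw": the opening in per cent of the stroke, from 0 (shut) to 100 (fully open). A call has 1 to 8 rows; each row shifts and turns the commanded pose from where the row before left it, along the tool's axes as they then stand; what a row does not reach is not made up. A row lasts 1/8 s, in which the tool goes at most 62.5 mm and 10.7 degrees, less where a joint would pass 70% of its speed; a pose out of reach is approached as far as the arm can. A call with a gripper value outside its range is refused whole. The fingers move at their own pace and stop on an object; FORCE is the grip in N (left out, the last holds). Time passes only in rows, so rows that do not move let the fingers close. It gives the time, the measured TCP pose, the force, the opening and the grip force at its end, in the units of the state.
- monitor.observe(): the state, without advancing time (a new reading comes with each control period).
- optics.grab_frame(name): name is "side" or "top" or "wrist"; returns a dict with "frame" (384x512x3 uint8, blue, green, red), "fovy" (degrees; the focal length in pixels is half the picture's height over the tangent of half this angle, whatever the lens; pixels are square), "cx", "cy" (the principal point, pixels), "R" (3x3) and "t" (3): a world point X has camera coordinates R X + t. Camera axes: x right, y down, z forward; pixel columns grow to the right and rows downward; lengths in m; the calibration is good to about 2 mm. A picture is of the moment at which its call begins. There is no depth.
- job_done(): hands the job in; it is judged then, once.
Trained networks look in the newest picture that a camera, given by its name, has taken for a name from the list of things; names that differ only in an ending like _2 or _b are one class to them, and where a whole thing is asked for, a point or a joint stands for the part that bears it (a point fixed in the world has none). Each returns a list of dicts, best first, with "p" (0 to 1); they miss things now and then, are a little off and sometimes report something else, mostly with a low value. They report only what shows in the picture. A call takes as long as a camera call. They do not tell look-alikes from the thing itself.
- optics.masks_of(name, camera): "region" (384x512 bool, what is visible of it) and "rect" ([left, top, width, height] in pixels, round what is visible of it).
The state is a dict: "clock": time; "qpos": joint angles; "qd": joint speeds; "joint_efforts": joint torques, N m; "position": TCP position; "tool_rot": TCP orientation; "force": force on the tool from outside, world axes, zero at the start; "moment": the same for the moment, N m; "grip_width": finger opening in m; "finger_force": force on a finger pad.
Only numpy, scipy, OpenCV 4.12 (cv2) and the standard library are available. Lean on these libraries where they do the work, as an engineer would, in place of code of your own. Each camera call takes 0.05 s, during which the arm holds its last target. There are 200 camera calls.

### The job

Set up this desk: lay the blue drive flat on top of the docking station, centred and lengthwise along it, and lay the white USB hub on top of the drive, also centred and lengthwise. Put the black round speakerphone flat on the desk midway between the docking station and the number pad, on the line through their middles, and stand the yellow pen pot upright behind the number pad (on its side away from the robot), in line with the pad's middle and leaving a gap of about 3 cm. Leave the tape roll and the stapler where they are.

Things in the scene. Friction and masses are not known exactly. Their poses are not given: they have to be found in the camera images.
- dock: Docking station: fixed silver slab, black stripe across each end of its flat top, 84 mm deep (x) by 124 mm long (y) by 30 mm high. Origin at the centre of its underside on the desk; x points to its back (away from the robot, within 0.2 rad), y along its length, z up. The number pad is beside it, left or right, about 260 mm centre to centre on its y line, axes parallel.
- numpad: Number pad: black with grey keys and one orange key, fixed to the desk, 100 mm deep (x) by 80 mm wide (y) by 16 mm high. Origin at the centre of its underside on the desk; x points to its back (away from the robot, within about 0.2 rad), y to its left, z up.
- drive_mid (a point): Blue external drive, loose box 60 mm (x) by 110 mm (y, its length) by 18 mm high, 0.11 to 0.23 kg. The point is its centre, 9 mm above its underside; z up. Starts flat on the desk.
- hub_mid (a point): White USB hub with four black ports on top, loose box 32 mm (x) by 80 mm (y, its length) by 20 mm high, 0.05 to 0.10 kg. The point is its centre, 10 mm above its underside; z up. Starts flat on the desk.
- phone_mid (a point): Speakerphone: loose black disc, 66 mm diameter, 34 mm high, with a grey top and a green button. 0.12 to 0.26 kg. The point is its centre, 17 mm above its underside; z is its axis, up.
- pot_mid (a point): Pen pot: loose yellow empty cup, open at the top, 62 mm outer diameter, 90 mm high, 3 mm wall, 0.07 to 0.16 kg. The point is on its axis, 45 mm above its underside; z up.
- tape_mid (a point): Bystander: brown roll of packing tape lying flat, 84 mm outer and 60 mm inner diameter, 24 mm high. The point is its centre, 12 mm above the desk. To be left where it is.
- stapler_mid (a point): Bystander: red stapler on a black base, 34 mm wide (x) by 115 mm long (y) by 39 mm high. The point is near its centre, 20 mm above the desk. To be left where it is.
Things that resemble listed ones, but are neither listed nor needed, are in the scene too. Of the things that look like the part that bears pot_mid, take the one that is farthest to the robot's right at the start.

How it is judged:
By the outcome, as a careful person would: the job done as asked, in the order asked, and still so for the second after the job is handed in, with the robot touching nothing.
It also fails if it takes over 102 s, if anything falls off the work surface, if the arm or the gripper's body presses on something with over 40 N, if the wrist force passes 120 N, or if a joint passes its speed limit or range.

## Working session

There is one attempt and no reset: what is moved stays moved. The work goes in short steps, Python scripts to look and compute and a shell command to move; the robot and the scene stay as the last step left them, time stands still between calls to the robot, and variables do not carry over. Pictures are saved under pics/ and viewed, at most 14 in all, crops included, and the job is handed in when it is done.

```bash
mkdir -p pics; ls; python3 - <<'E'
from workcell import monitor, optics
import cv2
for c in ("top","side"):
    f=optics.grab_frame(c); cv2.imwrite(f"pics/{c}0.png",f["frame"]); print(c,f["fovy"],f["cx"],f["cy"],f["R"],f["t"])
s=monitor.observe();print(s)
E
```

```text
pics
top 56.252167519650996 254.1265418134927 192.06313069668676 [[-0.00930505 -0.99930287  0.03615513]
 [-0.99077551  0.00432522 -0.13544441]
 [ 0.13519361 -0.03708194 -0.99012505]] [-0.01138716  0.51679608  0.93407484]
side 47.04795762791359 247.13911591808971 193.31623586872226 [[ 9.99091334e-01 -4.26184331e-02 -4.17963386e-04]
 [-3.07167065e-02 -7.13215036e-01 -7.00271945e-01]
 [ 2.95463952e-02  6.99648470e-01 -7.13876060e-01]] [-0.51153114  0.04477083  1.0627903 ]
{'clock': 0.1, 'qpos': array([-1.28021227,  0.52195954, -0.03633973,  1.59993964,  0.02117598,
        1.02107852, -0.11278381]), 'qd': array([ 0.00014888, -0.00014455, -0.00022796, -0.00222448, -0.00078469,
       -0.00108223, -0.0003648 ]), 'joint_efforts': array([ 2.95164769e-03, -9.28487349e+01,  1.98407382e+00, -3.70538270e+01,
        1.81829830e-02,  5.55212464e-03, -3.38423740e-05]), 'position': array([0.22054442, 0.58448222, 0.230784  ]), 'tool_rot': array([-3.14059218e+00,  4.23491915e-05,  2.78081173e+00]), 'force': array([ 0.45067629,  0.15028209, -0.40225691]), 'moment': array([-0.001724  ,  0.02671805, -0.00714459]), 'finger_force': 0.0, 'grip_width': 0.08533051433498758}
```

View pics/top0.png

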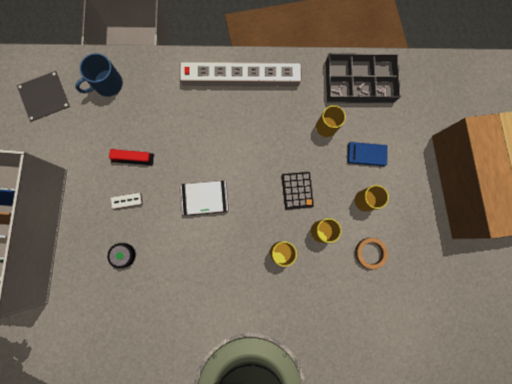

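View pics/side0.png

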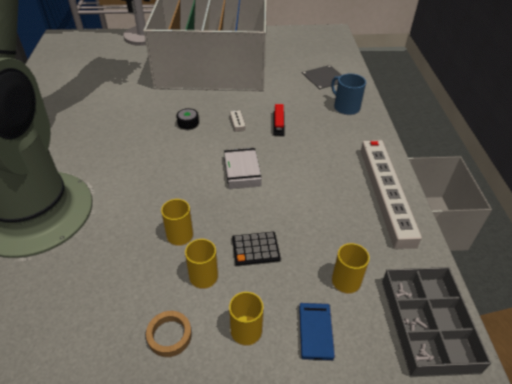

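Top view: dock (204,198), numpad (297,190), drive (368,154), hub (126,201), phone (121,256), stapler (131,157) and tape (371,254). There are four yellow pots, at (284,254), (327,231), (374,198) and (332,121). I'll fit the known shapes to the network masks in both cameras.

```bash
cat > h.py <<'E'
from workcell import monitor, optics
import numpy as np, cv2
from scipy.optimize import minimize
DIM=dict(dock=(.084,.124,.03),numpad=(.1,.08,.016),drive_mid=(.06,.11,.018),hub_mid=(.032,.08,.02),stapler_mid=(.034,.115,.039),
 phone_mid=(.066,.034),pot_mid=(.062,.09),tape_mid=(.084,.024))
def proj(f,X):
    F=192/np.tan(np.radians(f["fovy"])/2); c=X@np.array(f["R"]).T+f["t"]
    return np.c_[F*c[:,0]/c[:,2]+f["cx"],F*c[:,1]/c[:,2]+f["cy"]]
def back(f,u,v,z):
    F=192/np.tan(np.radians(f["fovy"])/2); R=np.array(f["R"]);o=-R.T@f["t"]
    d=R.T@np.array([(u-f["cx"])/F,(v-f["cy"])/F,1]); return o+d*(z-o[2])/d[2]
def pts(n,x,y,a,z0=0):
    d=DIM[n]
    if len(d)==3:
        P=np.array([[i*d[0]/2,j*d[1]/2,k*d[2]] for i in(-1,1) for j in(-1,1) for k in(0,1)])
    else:
        t=np.linspace(0,2*np.pi,40); P=np.array([[d[0]/2*np.cos(q),d[0]/2*np.sin(q),k*d[1]] for q in t for k in(0,1)])
    c,s=np.cos(a),np.sin(a)
    return P@np.array([[c,s,0],[-s,c,0],[0,0,1]])+[x,y,z0]
def iou(f,m,P):
    h=cv2.convexHull(proj(f,P).astype(np.float32)); S=4
    im=np.zeros((384*S,512*S),np.uint8); cv2.fillConvexPoly(im,np.round((h+.5)*S*16).astype(np.int32),1,shift=4)
    im=cv2.resize(im.astype(np.float32),(512,384),interpolation=cv2.INTER_AREA); m=m.astype(np.float32)
    return np.minimum(im,m).sum()/np.maximum(im,m).sum()
def hullmask(m):
    m=m.astype(np.uint8); p=cv2.findNonZero(m); o=np.zeros_like(m); cv2.fillConvexPoly(o,cv2.convexHull(p),1); return o
def fit(n,views,x0,z0=0,fill=True):
    """views: list of (frame, mask); returns x,y,yaw,iou"""
    V=[(f,hullmask(m)) for f,m in views]; best=None
    for a in ([x0[2]] if len(DIM[n])==2 else [x0[2],x0[2]+.5,x0[2]-.5]):
        s=np.array([[0,0,0],[.015,0,0],[0,.015,0],[0,0,.25]])+[x0[0],x0[1],a]
        r=minimize(lambda p:-sum(iou(f,m,pts(n,*p,z0)) for f,m in V),s[0],method="Nelder-Mead",options=dict(initial_simplex=s,xatol=3e-4,fatol=1e-4))
        if best is None or r.fun<best.fun: best=r
    return np.r_[best.x,-best.fun/len(V)]
E
python3 - <<'E'
from h import *
T=optics.grab_frame("top");S=optics.grab_frame("side")
for n in DIM:
    A=[m for m in optics.masks_of(n,"top") if m["p"]>.3];B=[m for m in optics.masks_of(n,"side") if m["p"]>.3]
    for m in A:
        r=m["rect"];g=back(T,r[0]+r[2]/2,r[1]+r[3]/2,DIM[n][-1]/2)
        q=[b for b in B if np.linalg.norm(back(S,b["rect"][0]+b["rect"][2]/2,b["rect"][1]+b["rect"][3]/2,DIM[n][-1]/2)-g)<.05]
        F=fit(n,[(T,m["region"])]+[(S,b["region"]) for b in q[:1]],[g[0],g[1],0])
        print(n,round(m["p"],2),len(q),F.round(3))
E
```

```text
dock 0.92 1 [0.504 0.121 0.075 0.94 ]
numpad 0.84 1 [ 0.525 -0.136  0.075  0.939]
drive_mid 0.63 1 [ 0.628 -0.339 -0.09   0.94 ]
hub_mid 0.79 1 [0.497 0.333 0.194 0.875]
stapler_mid 0.72 0 [ 0.616  0.319 -0.108  0.914]
pot_mid 0.9 0 [ 0.353 -0.087  0.232  0.954]
pot_mid 0.66 1 [ 0.411 -0.202  0.299  0.967]
pot_mid 0.64 1 [ 0.496 -0.328  0.157  0.964]
tape_mid 0.7 1 [ 0.35  -0.333  0.213  0.93 ]
```

```bash
cat >> h.py <<'E'
def go(x,y,z,yaw):
    s=monitor.observe(); a=s["tool_rot"][2]; w=(yaw-a+np.pi/2)%np.pi-np.pi/2; b=a+w
    d=np.array([x,y,z])-s["position"]
    print("wz %.3f; cm dx %.2f dy %.2f dz %.2f"%(-w,*(100*np.array([d[0]*np.cos(b)+d[1]*np.sin(b),d[0]*np.sin(b)-d[1]*np.cos(b),-d[2]]))),"clock",s["clock"])
E
python3 -m handwheel '[{"wz":0.1625},{"wz":0.1625},{"wz":0.1625},{"wz":0.1625},{"wz":0.1625},{"wz":0.1625},{"wz":0.1625},{"wz":0.1625}]'
python3 -m handwheel '[{"dx":-4.9,"dy":2.72,"dz":0.45},{"dx":-4.9,"dy":2.72,"dz":0.45},{"dx":-4.9,"dy":2.72,"dz":0.45},{"dx":-4.9,"dy":2.72,"dz":0.45},{"dx":-4.9,"dy":2.72,"dz":0.45},{"dx":-4.9,"dy":2.72,"dz":0.45}]'
python3 -m handwheel '[{"dx":-4.9,"dy":2.72,"dz":0.45},{"dx":-4.9,"dy":2.72,"dz":0.45},{"dx":-4.9,"dy":2.72,"dz":0.45},{"dx":-4.9,"dy":2.72,"dz":0.45},{"dx":-4.9,"dy":2.72,"dz":0.45},{"dx":-4.9,"dy":2.72,"dz":0.45}]'
python3 -m handwheel '[{"dx":-4.9,"dy":2.72,"dz":0.45},{"dx":-4.9,"dy":2.72,"dz":0.45},{"dx":-4.9,"dy":2.72,"dz":0.45},{"dx":-4.9,"dy":2.72,"dz":0.45},{"dx":-4.9,"dy":2.72,"dz":0.45},{"dx":-4.9,"dy":2.72,"dz":0.45},{},{}]'
python3 - <<'E'
from h import *
go(.628,-.339,.15,1.48)
W=optics.grab_frame("wrist"); cv2.imwrite("pics/w1.png",W["frame"])
for m in optics.masks_of("drive_mid","wrist"): print(m["p"],m["rect"]); print(fit("drive_mid",[(W,m["region"])],[.628,-.339,-.09]).round(4))
E
```

```text
wz 1.301; cm dx -88.30 dy 48.94 dz 8.13 clock 1.0schema error: expected keys dx, dy, dz, wx, wy, wz, claw
schema error: expected keys dx, dy, dz, wx, wy, wz, claw
schema error: expected keys dx, dy, dz, wx, wy, wz, claw
schema error: expected keys dx, dy, dz, wx, wy, wz, claw
```

View pics/w1.png

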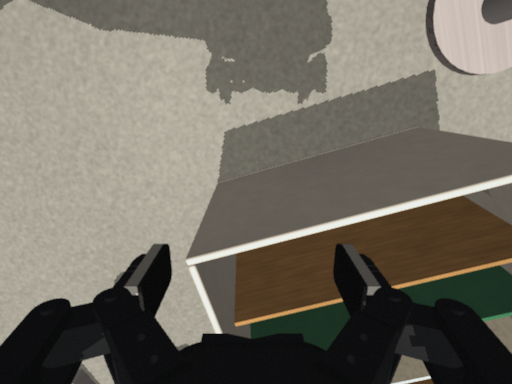

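The wrist picture shows that the arm has not moved: every row needs all the keys. A file tray stands next to the gripper, so I'll move away from it before turning.

```bash

python3 -m handwheel '[{"dx":-3.93,"dy":-4,"dz":0,"wx":0,"wy":0,"wz":0,"claw":100},{"dx":-3.93,"dy":-4,"dz":0,"wx":0,"wy":0,"wz":0,"claw":100},{"dx":-3.93,"dy":-4,"dz":0,"wx":0,"wy":0,"wz":0,"claw":100},{"dx":-3.93,"dy":-4,"dz":0,"wx":0,"wy":0,"wz":0,"claw":100},{"dx":-3.93,"dy":-4,"dz":0,"wx":0,"wy":0,"wz":0,"claw":100},{"dx":-3.93,"dy":-4,"dz":0,"wx":0,"wy":0,"wz":0,"claw":100}]'
python3 -m handwheel '[{"dx":0,"dy":0,"dz":0,"wx":0,"wy":0,"wz":0.1625,"claw":100},{"dx":0,"dy":0,"dz":0,"wx":0,"wy":0,"wz":0.1625,"claw":100},{"dx":0,"dy":0,"dz":0,"wx":0,"wy":0,"wz":0.1625,"claw":100},{"dx":0,"dy":0,"dz":0,"wx":0,"wy":0,"wz":0.1625,"claw":100},{"dx":0,"dy":0,"dz":0,"wx":0,"wy":0,"wz":0.1625,"claw":100},{"dx":0,"dy":0,"dz":0,"wx":0,"wy":0,"wz":0.1625,"claw":100},{"dx":0,"dy":0,"dz":0,"wx":0,"wy":0,"wz":0.1625,"claw":100},{"dx":0,"dy":0,"dz":0,"wx":0,"wy":0,"wz":0.1625,"claw":100}]'
python3 -m handwheel '[{"dx":-4.9,"dy":2.72,"dz":0,"wx":0,"wy":0,"wz":0,"claw":100},{"dx":-4.9,"dy":2.72,"dz":0,"wx":0,"wy":0,"wz":0,"claw":100},{"dx":-4.9,"dy":2.72,"dz":0,"wx":0,"wy":0,"wz":0,"claw":100},{"dx":-4.9,"dy":2.72,"dz":0,"wx":0,"wy":0,"wz":0,"claw":100},{"dx":-4.9,"dy":2.72,"dz":0,"wx":0,"wy":0,"wz":0,"claw":100},{"dx":-4.9,"dy":2.72,"dz":0,"wx":0,"wy":0,"wz":0,"claw":100}]'
python3 -m handwheel '[{"dx":-4.9,"dy":2.72,"dz":0,"wx":0,"wy":0,"wz":0,"claw":100},{"dx":-4.9,"dy":2.72,"dz":0,"wx":0,"wy":0,"wz":0,"claw":100},{"dx":-4.9,"dy":2.72,"dz":0,"wx":0,"wy":0,"wz":0,"claw":100},{"dx":-4.9,"dy":2.72,"dz":0,"wx":0,"wy":0,"wz":0,"claw":100},{"dx":-4.9,"dy":2.72,"dz":0,"wx":0,"wy":0,"wz":0,"claw":100},{"dx":-4.9,"dy":2.72,"dz":0,"wx":0,"wy":0,"wz":0,"claw":100},{"dx":0,"dy":0,"dz":0,"wx":0,"wy":0,"wz":0,"claw":100}]'
python3 - <<'E'
from h import *
go(.628,-.339,.15,1.48)
W=optics.grab_frame("wrist"); cv2.imwrite("pics/w2.png",W["frame"])
for m in optics.masks_of("drive_mid","wrist"): print(m["p"],m["rect"]); print(fit("drive_mid",[(W,m["region"])],[.628,-.339,-.09]).round(4))
E
```

```text
clock: 1.85
position: [0.3571, 0.2753, 0.2315]
tool_rot: [3.141, 0.0, 2.781]
force: [1.4, -0.3, 0.1]
grip_width: 0.0855
finger_force: 0.0
clock: 2.85
position: [0.3566, 0.277, 0.2314]
tool_rot: [3.141, -0.0, 1.475]
force: [-0.2, -0.5, -0.6]
grip_width: 0.0855
finger_force: 0.0
clock: 3.6
position: [0.4933, -0.0322, 0.2315]
tool_rot: [3.141, -0.0, 1.481]
force: [1.2, 0.4, -0.5]
grip_width: 0.0854
finger_force: 0.0
clock: 4.47
position: [0.6282, -0.3422, 0.2302]
tool_rot: [-3.14, 0.002, 1.477]
force: [0.2, 1.1, -0.4]
grip_width: 0.0853
finger_force: 0.0
wz -0.003; cm dx 0.32 dy -0.05 dz 8.02 clock 4.475
0.86 [230.1, 113.7, 46.7, 88.9]
[ 0.6296 -0.3373 -0.0848  0.9701]
```

View pics/w2.png

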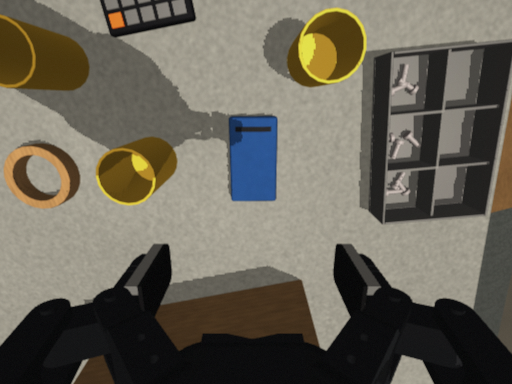

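The wrist view shows the drive at (253,158), clear of the pots and trays, and the fit agrees to about 2 mm. Next I go down and grip it.

```bash

python3 -m handwheel '[{"dx":0.4,"dy":0.1,"dz":5,"wx":0,"wy":0,"wz":0,"claw":100},{"dx":0,"dy":0,"dz":5,"wx":0,"wy":0,"wz":0,"claw":100},{"dx":0,"dy":0,"dz":5,"wx":0,"wy":0,"wz":0,"claw":100},{"dx":0,"dy":0,"dz":4,"wx":0,"wy":0,"wz":0,"claw":100},{"dx":0,"dy":0,"dz":2,"wx":0,"wy":0,"wz":0,"claw":100},{"dx":0,"dy":0,"dz":1.6,"wx":0,"wy":0,"wz":0,"claw":100},{"dx":0,"dy":0,"dz":0,"wx":0,"wy":0,"wz":0,"claw":100}]'
python3 -m handwheel '[{"dx":0,"dy":0,"dz":0,"wx":0,"wy":0,"wz":0,"claw":20},{"dx":0,"dy":0,"dz":0,"wx":0,"wy":0,"wz":0,"claw":20},{"dx":0,"dy":0,"dz":0,"wx":0,"wy":0,"wz":0,"claw":20},{"dx":0,"dy":0,"dz":0,"wx":0,"wy":0,"wz":0,"claw":20},{"dx":0,"dy":0,"dz":0,"wx":0,"wy":0,"wz":0,"claw":20},{"dx":0,"dy":0,"dz":0,"wx":0,"wy":0,"wz":0,"claw":20}]' 40
```

```text
clock: 5.45
position: [0.6301, -0.3338, 0.0053]
tool_rot: [-3.141, -0.0, 1.481]
force: [-0.8, -1.0, 0.3]
grip_width: 0.0853
finger_force: 0.0
clock: 6.2
position: [0.6308, -0.3345, 0.0069]
tool_rot: [3.14, 0.001, 1.481]
force: [-2.4, 1.7, 8.5]
grip_width: 0.0584
finger_force: 42.1
```

```bash

python3 -m handwheel '[{"dx":0,"dy":0,"dz":-2,"wx":0,"wy":0,"wz":0,"claw":20},{"dx":0,"dy":0,"dz":-5,"wx":0,"wy":0,"wz":0,"claw":20},{"dx":0,"dy":0,"dz":-5,"wx":0,"wy":0,"wz":0,"claw":20},{"dx":0,"dy":0,"dz":-5,"wx":0,"wy":0,"wz":0,"claw":20}]'
python3 - <<'E'
from h import *
go(.504,.1215,.17,np.pi/2+.075)
E
```

```text
clock: 6.7
position: [0.63, -0.3343, 0.1788]
tool_rot: [3.14, 0.0, 1.48]
force: [-0.0, 0.1, -1.1]
grip_width: 0.0584
finger_force: 44.3
wz -0.165; cm dx 46.39 dy -9.15 dz 0.88 clock 6.7
```

```bash

python3 -m handwheel '[{"dx":0,"dy":0,"dz":0,"wx":0,"wy":0,"wz":-0.165,"claw":20},{"dx":4.64,"dy":-0.915,"dz":0,"wx":0,"wy":0,"wz":0,"claw":20},{"dx":4.64,"dy":-0.915,"dz":0,"wx":0,"wy":0,"wz":0,"claw":20},{"dx":4.64,"dy":-0.915,"dz":0,"wx":0,"wy":0,"wz":0,"claw":20},{"dx":4.64,"dy":-0.915,"dz":0,"wx":0,"wy":0,"wz":0,"claw":20},{"dx":4.64,"dy":-0.915,"dz":0,"wx":0,"wy":0,"wz":0,"claw":20}]'
python3 -m handwheel '[{"dx":4.64,"dy":-0.915,"dz":0,"wx":0,"wy":0,"wz":0,"claw":20},{"dx":4.64,"dy":-0.915,"dz":0,"wx":0,"wy":0,"wz":0,"claw":20},{"dx":4.64,"dy":-0.915,"dz":0,"wx":0,"wy":0,"wz":0,"claw":20},{"dx":4.64,"dy":-0.915,"dz":0,"wx":0,"wy":0,"wz":0,"claw":20},{"dx":4.64,"dy":-0.915,"dz":0,"wx":0,"wy":0,"wz":0,"claw":20},{"dx":0,"dy":0,"dz":0,"wx":0,"wy":0,"wz":0,"claw":20},{"dx":0,"dy":0,"dz":0,"wx":0,"wy":0,"wz":0,"claw":20}]'
python3 - <<'E'
from h import *
go(.504,.1215,.17,np.pi/2+.075)
p=monitor.observe()["position"]
W=optics.grab_frame("wrist"); cv2.imwrite("pics/w3.png",W["frame"])
for n,g,z in(("drive_mid",[p[0],p[1],.075],p[2]-.007),("dock",[.504,.121,.075],0),("numpad",[.525,-.136,.075],0)):
  for m in optics.masks_of(n,"wrist"): print(n,m["p"],m["rect"]); print(fit(n,[(W,m["region"])],g,z).round(4))
E
```

```text
clock: 7.45
position: [0.5668, -0.1049, 0.1769]
tool_rot: [3.14, -0.0, 1.645]
force: [1.0, -0.2, -1.8]
grip_width: 0.0588
finger_force: 44.3
clock: 8.32
position: [0.5044, 0.1213, 0.1763]
tool_rot: [3.14, -0.0, 1.646]
force: [-0.2, -0.8, -1.6]
grip_width: 0.0587
finger_force: 44.3
wz -0.000; cm dx 0.03 dy -0.04 dz 0.63 clock 8.325
drive_mid 0.65 [190.5, 156.1, 122.1, 182.8]
[0.5045 0.1172 0.0735 0.9295]
```

View pics/w3.png

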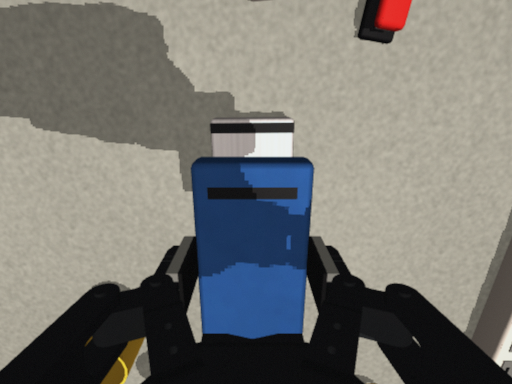

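The drive is held straight above the dock: drive columns 193–311, dock columns 211–293, so both share a centre at 252. The drive sits about 3.5 mm short along its length. I'll correct that and lower it.

```bash

python3 -m handwheel '[{"dx":0.35,"dy":0,"dz":4,"wx":0,"wy":0,"wz":0,"claw":20},{"dx":0,"dy":0,"dz":4,"wx":0,"wy":0,"wz":0,"claw":20},{"dx":0,"dy":0,"dz":3,"wx":0,"wy":0,"wz":0,"claw":20},{"dx":0,"dy":0,"dz":1.5,"wx":0,"wy":0,"wz":0,"claw":20},{"dx":0,"dy":0,"dz":0.9,"wx":0,"wy":0,"wz":0,"claw":20},{"dx":0,"dy":0,"dz":0.2,"wx":0,"wy":0,"wz":0,"claw":20},{"dx":0,"dy":0,"dz":0.2,"wx":0,"wy":0,"wz":0,"claw":20},{"dx":0,"dy":0,"dz":0,"wx":0,"wy":0,"wz":0,"claw":20}]'
python3 - <<'E'
from h import *
s=monitor.observe();print(s["position"],s["force"])
E
```

```text
clock: 9.52
position: [0.5041, 0.1254, 0.0378]
tool_rot: [3.141, -0.0, 1.646]
force: [0.3, -0.7, -2.8]
grip_width: 0.0582
finger_force: 44.3
[0.50409118 0.12536958 0.03775359] [ 0.25130835 -0.71457924 -2.82919384]
```

Down another 1 mm, then open and lift.

```bash

python3 -m handwheel '[{"dx":0,"dy":0,"dz":0.1,"wx":0,"wy":0,"wz":0,"claw":20},{"dx":0,"dy":0,"dz":0,"wx":0,"wy":0,"wz":0,"claw":20},{"dx":0,"dy":0,"dz":0,"wx":0,"wy":0,"wz":0,"claw":100},{"dx":0,"dy":0,"dz":0,"wx":0,"wy":0,"wz":0,"claw":100},{"dx":0,"dy":0,"dz":0,"wx":0,"wy":0,"wz":0,"claw":100},{"dx":0,"dy":0,"dz":0,"wx":0,"wy":0,"wz":0,"claw":100}]'
python3 -m handwheel '[{"dx":0,"dy":0,"dz":-3,"wx":0,"wy":0,"wz":0,"claw":100},{"dx":0,"dy":0,"dz":-5,"wx":0,"wy":0,"wz":0,"claw":100},{"dx":0,"dy":0,"dz":-5,"wx":0,"wy":0,"wz":0,"claw":100},{"dx":0,"dy":0,"dz":-5,"wx":0,"wy":0,"wz":0,"claw":100}]'
python3 - <<'E'
from h import *
go(.49,.32,.20,np.pi/2+.19)
E
```

```text
clock: 10.28
position: [0.5038, 0.1252, 0.0363]
tool_rot: [-3.142, 0.0, 1.646]
force: [-0.0, -0.7, 0.8]
grip_width: 0.0855
finger_force: 0.0
clock: 10.78
position: [0.5036, 0.1251, 0.2179]
tool_rot: [-3.142, 0.0, 1.646]
force: [-0.2, 0.6, -0.2]
grip_width: 0.0853
finger_force: 0.0
wz -0.115; cm dx 19.40 dy 2.35 dz 1.79 clock 10.775
```

```bash

python3 -m handwheel '[{"dx":0,"dy":0,"dz":0,"wx":0,"wy":0,"wz":-0.115,"claw":100},{"dx":4.85,"dy":0.6,"dz":0,"wx":0,"wy":0,"wz":0,"claw":100},{"dx":4.85,"dy":0.6,"dz":0,"wx":0,"wy":0,"wz":0,"claw":100},{"dx":4.85,"dy":0.6,"dz":0,"wx":0,"wy":0,"wz":0,"claw":100},{"dx":4.85,"dy":0.6,"dz":0,"wx":0,"wy":0,"wz":0,"claw":100},{"dx":0,"dy":0,"dz":0,"wx":0,"wy":0,"wz":0,"claw":100}]'
python3 - <<'E'
from h import *
W=optics.grab_frame("wrist");V=np.hstack([W["frame"]])
for n,g in(("hub_mid",[.497,.333,.19]),("phone_mid",[.36,.33,0])):
  for m in optics.masks_of(n,"wrist"): print(n,m["p"],m["rect"]); print(fit(n,[(W,m["region"])],g).round(4))
T=optics.grab_frame("top");S=optics.grab_frame("side")
cv2.imwrite("pics/w4.png",np.hstack([cv2.resize(W["frame"],(400,300)),cv2.resize(T["frame"][130:280,80:280],(400,300))]))
for n,g,z in (("dock",[.504,.121,.075],0),("drive_mid",[.504,.121,.075],.03)):
  for c,f in (("top",T),("side",S)):
    M=optics.masks_of(n,c)
    if M: print(n,c,M[0]["p"],fit(n,[(f,M[0]["region"])],g,z).round(4))
go(.497,.333,.005,np.pi/2+.19)
E
```

```text
clock: 11.52
position: [0.4894, 0.3241, 0.2157]
tool_rot: [-3.141, -0.001, 1.766]
force: [-0.3, -0.7, 0.7]
grip_width: 0.0853
finger_force: 0.0
hub_mid 0.95 [248.6, 128.6, 27.4, 63.7]
[0.4982 0.3338 0.1595 0.9456]
phone_mid 0.58 [210.2, 274.7, 49.3, 65.6]
[0.36 0.33 0.   0.  ]
phone_mid 0.56 [107.3, 104.5, 68.5, 58.2]
[0.3532 0.3389 0.2283 0.9548]
dock top 0.81 [0.5034 0.1199 0.0733 0.9536]
dock side 0.84 [0.5032 0.1211 0.0871 0.9444]
drive_mid top 0.82 [0.5044 0.1213 0.0774 0.9453]
drive_mid side 0.73 [0.5035 0.1231 0.0769 0.942 ]
wz -0.001; cm dx 1.19 dy 0.84 dz 21.14 clock 11.975
```

View pics/w4.png

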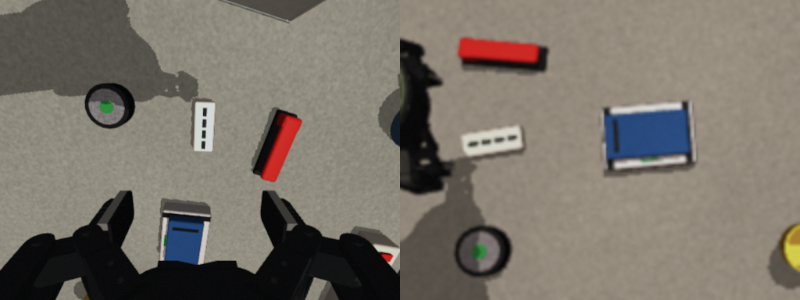

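Left half (wrist view): hub at (204,126), phone at (109,105), stapler at (278,145) and clear of the fingers. Right half (top view): the drive is centred on the dock to within about 1.5 mm. Now the hub.

```bash

python3 -m handwheel '[{"dx":0,"dy":0,"dz":0,"wx":0,"wy":0,"wz":0.035,"claw":100},{"dx":0.85,"dy":1,"dz":5,"wx":0,"wy":0,"wz":0,"claw":100},{"dx":0,"dy":0,"dz":5,"wx":0,"wy":0,"wz":0,"claw":80},{"dx":0,"dy":0,"dz":5,"wx":0,"wy":0,"wz":0,"claw":80},{"dx":0,"dy":0,"dz":3.5,"wx":0,"wy":0,"wz":0,"claw":80},{"dx":0,"dy":0,"dz":1.7,"wx":0,"wy":0,"wz":0,"claw":80},{"dx":0,"dy":0,"dz":0.6,"wx":0,"wy":0,"wz":0,"claw":80},{"dx":0,"dy":0,"dz":0,"wx":0,"wy":0,"wz":0,"claw":80}]'
python3 -m handwheel '[{"dx":0,"dy":0,"dz":0,"wx":0,"wy":0,"wz":0,"claw":5},{"dx":0,"dy":0,"dz":0,"wx":0,"wy":0,"wz":0,"claw":5},{"dx":0,"dy":0,"dz":0,"wx":0,"wy":0,"wz":0,"claw":5},{"dx":0,"dy":0,"dz":0,"wx":0,"wy":0,"wz":0,"claw":5},{"dx":0,"dy":0,"dz":0,"wx":0,"wy":0,"wz":0,"claw":5},{"dx":0,"dy":0,"dz":0,"wx":0,"wy":0,"wz":0,"claw":5}]' 25
```

```text
clock: 12.98
position: [0.4998, 0.3304, 0.0091]
tool_rot: [3.141, -0.0, 1.725]
force: [-0.3, 0.8, 0.3]
grip_width: 0.0685
finger_force: 0.0
clock: 13.72
position: [0.4997, 0.3305, 0.0092]
tool_rot: [3.141, -0.001, 1.726]
force: [-1.8, -0.7, 8.4]
grip_width: 0.0315
finger_force: 24.4
```

```bash

python3 -m handwheel '[{"dx":0,"dy":0,"dz":-2,"wx":0,"wy":0,"wz":0,"claw":5},{"dx":0,"dy":0,"dz":-5,"wx":0,"wy":0,"wz":0,"claw":5},{"dx":0,"dy":0,"dz":-5,"wx":0,"wy":0,"wz":0,"claw":5},{"dx":0,"dy":0,"dz":-5,"wx":0,"wy":0,"wz":0,"claw":5},{"dx":0,"dy":0,"dz":0,"wx":0,"wy":0,"wz":0,"claw":5}]'
python3 - <<'E'
from h import *
go(.504,.1185,.17,np.pi/2+.076)
E
```

```text
clock: 14.35
position: [0.5009, 0.331, 0.1832]
tool_rot: [3.136, -0.004, 1.725]
force: [0.1, -0.1, -1.5]
grip_width: 0.0313
finger_force: 25.8
wz 0.079; cm dx -21.22 dy -1.30 dz 1.32 clock 14.35
```

```bash

python3 -m handwheel '[{"dx":0,"dy":0,"dz":0,"wx":0,"wy":0,"wz":0.079,"claw":5},{"dx":-4.25,"dy":-0.26,"dz":0.2,"wx":0,"wy":0,"wz":0,"claw":5},{"dx":-4.25,"dy":-0.26,"dz":0.2,"wx":0,"wy":0,"wz":0,"claw":5},{"dx":-4.25,"dy":-0.26,"dz":0.2,"wx":0,"wy":0,"wz":0,"claw":5},{"dx":-4.25,"dy":-0.26,"dz":0.2,"wx":0,"wy":0,"wz":0,"claw":5},{"dx":-4.25,"dy":-0.26,"dz":0.2,"wx":0,"wy":0,"wz":0,"claw":5},{"dx":0,"dy":0,"dz":0,"wx":0,"wy":0,"wz":0,"claw":5},{"dx":0,"dy":0,"dz":0,"wx":0,"wy":0,"wz":0,"claw":5}]'
python3 - <<'E'
from h import *
go(.504,.118,.17,np.pi/2+.076)
p=monitor.observe()["position"]
W=optics.grab_frame("wrist"); cv2.imwrite("pics/w5.png",W["frame"])
for n,g,z in(("hub_mid",[p[0],p[1],.075],p[2]-.009),("drive_mid",[.504,.121,.075],.03)):
  for m in optics.masks_of(n,"wrist"): print(n,m["p"],m["rect"]); print(fit(n,[(W,m["region"])],g,z).round(4))
E
```

```text
clock: 15.35
position: [0.5024, 0.1178, 0.1684]
tool_rot: [-3.142, -0.0, 1.647]
force: [0.2, 1.0, -0.1]
grip_width: 0.0313
finger_force: 25.8
wz 0.000; cm dx 0.01 dy 0.16 dz -0.16 clock 15.35
hub_mid 0.61 [222.0, 174.4, 62.7, 138.0]
[0.5018 0.1199 0.0758 0.9598]
drive_mid 0.64 [222.8, 116.9, 63.2, 70.9]
[0.5044 0.1226 0.0755 0.5076]
```

View pics/w5.png

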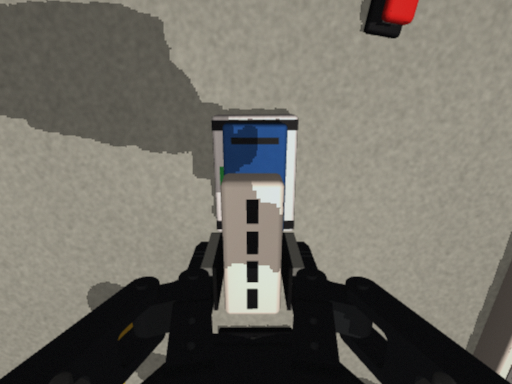

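The hub (columns 223–284) hangs square above the drive (columns 223–286); it needs +2 mm across. I'll lower it.

```bash

python3 -m handwheel '[{"dx":0.1,"dy":0.2,"dz":4,"wx":0,"wy":0,"wz":0,"claw":5},{"dx":0,"dy":0,"dz":4,"wx":0,"wy":0,"wz":0,"claw":5},{"dx":0,"dy":0,"dz":2,"wx":0,"wy":0,"wz":0,"claw":5},{"dx":0,"dy":0,"dz":0.6,"wx":0,"wy":0,"wz":0,"claw":5},{"dx":0,"dy":0,"dz":0.3,"wx":0,"wy":0,"wz":0,"claw":5},{"dx":0,"dy":0,"dz":0.1,"wx":0,"wy":0,"wz":0,"claw":5},{"dx":0,"dy":0,"dz":0,"wx":0,"wy":0,"wz":0,"claw":5},{"dx":0,"dy":0,"dz":0,"wx":0,"wy":0,"wz":0,"claw":5}]'
```

```text
clock: 16.5
position: [0.5047, 0.1186, 0.0587]
tool_rot: [3.141, -0.0, 1.647]
force: [0.3, 0.2, -0.4]
grip_width: 0.0311
finger_force: 25.8
```

```bash

python3 -m handwheel '[{"dx":0,"dy":0,"dz":0.15,"wx":0,"wy":0,"wz":0,"claw":5},{"dx":0,"dy":0,"dz":0,"wx":0,"wy":0,"wz":0,"claw":5},{"dx":0,"dy":0,"dz":0,"wx":0,"wy":0,"wz":0,"claw":60},{"dx":0,"dy":0,"dz":0,"wx":0,"wy":0,"wz":0,"claw":60},{"dx":0,"dy":0,"dz":0,"wx":0,"wy":0,"wz":0,"claw":60},{"dx":0,"dy":0,"dz":0,"wx":0,"wy":0,"wz":0,"claw":60}]'
python3 -m handwheel '[{"dx":0,"dy":0,"dz":-2,"wx":0,"wy":0,"wz":0,"claw":60},{"dx":0,"dy":0,"dz":-4,"wx":0,"wy":0,"wz":0,"claw":100},{"dx":0,"dy":0,"dz":-5,"wx":0,"wy":0,"wz":0,"claw":100},{"dx":0,"dy":0,"dz":-4,"wx":0,"wy":0,"wz":0,"claw":100},{"dx":0,"dy":0,"dz":0,"wx":0,"wy":0,"wz":0,"claw":100}]'
python3 - <<'E'
from h import *
go(.355,.336,.20,1.9)
T=optics.grab_frame("top")
M=optics.masks_of("phone_mid","top")
for m in M: print("phone",m["p"],m["rect"])
E
```

```text
clock: 17.25
position: [0.5044, 0.1184, 0.0568]
tool_rot: [-3.142, 0.0, 1.647]
force: [-0.2, 0.1, 0.5]
grip_width: 0.0511
finger_force: 0.0
clock: 17.88
position: [0.5056, 0.1189, 0.2094]
tool_rot: [3.137, -0.002, 1.647]
force: [-0.1, 0.6, -0.7]
grip_width: 0.0854
finger_force: 0.0
wz -0.253; cm dx 25.42 dy -7.24 dz 0.94 clock 17.875
```

```bash

python3 -m handwheel '[{"dx":0,"dy":0,"dz":0,"wx":0,"wy":0,"wz":-0.13,"claw":100},{"dx":0,"dy":0,"dz":0,"wx":0,"wy":0,"wz":-0.123,"claw":100},{"dx":5.1,"dy":-1.45,"dz":0,"wx":0,"wy":0,"wz":0,"claw":100},{"dx":5.1,"dy":-1.45,"dz":0,"wx":0,"wy":0,"wz":0,"claw":100},{"dx":5.1,"dy":-1.45,"dz":0,"wx":0,"wy":0,"wz":0,"claw":100},{"dx":5.1,"dy":-1.45,"dz":0,"wx":0,"wy":0,"wz":0,"claw":100},{"dx":5.1,"dy":-1.45,"dz":0,"wx":0,"wy":0,"wz":0,"claw":100},{"dx":0,"dy":0,"dz":0,"wx":0,"wy":0,"wz":0,"claw":100}]'
python3 - <<'E'
from h import *
W=optics.grab_frame("wrist")
for m in optics.masks_of("phone_mid","wrist"): print(m["p"],m["rect"]); print(fit("phone_mid",[(W,m["region"])],[.353,.338,0]).round(4))
T=optics.grab_frame("top");S=optics.grab_frame("side")
cv2.imwrite("pics/w6.png",np.hstack([cv2.resize(W["frame"],(400,300)),cv2.resize(T["frame"][130:280,80:280],(400,300))]))
for n,g,z in (("drive_mid",[.504,.121,.075],.03),("hub_mid",[.504,.121,.075],.048)):
  for c,f in (("top",T),("side",S)):
    M=optics.masks_of(n,c)
    if M: print(n,c,M[0]["p"],fit(n,[(f,M[0]["region"])],g,z).round(4))
go(.353,.339,.012,1.9)
E
```

```text
clock: 18.98
position: [0.3506, 0.339, 0.2054]
tool_rot: [-3.139, 0.0, 1.906]
force: [-0.7, -0.3, 0.2]
grip_width: 0.0853
finger_force: 0.0
0.57 [224.2, 140.1, 60.4, 60.7]
[0.3524 0.3392 0.114  0.974 ]
drive_mid top 0.9 [0.5034 0.1217 0.0755 0.9329]
drive_mid side 0.96 [0.5028 0.1216 0.0855 0.9194]
hub_mid top 0.78 [0.5032 0.121  0.0622 0.9324]
hub_mid side 0.62 [0.5031 0.12   0.0816 0.8902]
wz -0.002; cm dx 0.34 dy 0.02 dz 19.47 clock 19.375
```

View pics/w6.png

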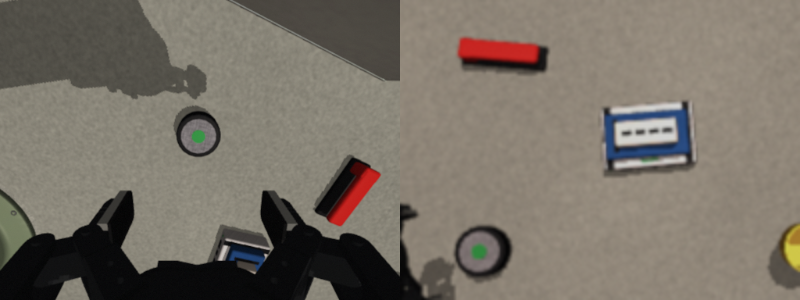

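The top view shows the drive and hub stacked and centred on the dock, and the phone is straight ahead at (198,134) in the wrist view. Next I grasp the phone.

```bash

python3 -m handwheel '[{"dx":0.34,"dy":0,"dz":5,"wx":0,"wy":0,"wz":0,"claw":100},{"dx":0,"dy":0,"dz":5,"wx":0,"wy":0,"wz":0,"claw":100},{"dx":0,"dy":0,"dz":3.5,"wx":0,"wy":0,"wz":0,"claw":100},{"dx":0,"dy":0,"dz":2.5,"wx":0,"wy":0,"wz":0,"claw":100},{"dx":0,"dy":0,"dz":2,"wx":0,"wy":0,"wz":0,"claw":100},{"dx":0,"dy":0,"dz":1.4,"wx":0,"wy":0,"wz":0,"claw":100},{"dx":0,"dy":0,"dz":0,"wx":0,"wy":0,"wz":0,"claw":100}]'
python3 -m handwheel '[{"dx":0,"dy":0,"dz":0,"wx":0,"wy":0,"wz":0,"claw":30},{"dx":0,"dy":0,"dz":0,"wx":0,"wy":0,"wz":0,"claw":30},{"dx":0,"dy":0,"dz":0,"wx":0,"wy":0,"wz":0,"claw":30},{"dx":0,"dy":0,"dz":0,"wx":0,"wy":0,"wz":0,"claw":30},{"dx":0,"dy":0,"dz":0,"wx":0,"wy":0,"wz":0,"claw":30}]' 40
python3 -m handwheel '[{"dx":0,"dy":0,"dz":-2,"wx":0,"wy":0,"wz":0,"claw":30},{"dx":0,"dy":0,"dz":-5,"wx":0,"wy":0,"wz":0,"claw":30},{"dx":0,"dy":0,"dz":-6,"wx":0,"wy":0,"wz":0,"claw":30},{"dx":0,"dy":0,"dz":-5,"wx":0,"wy":0,"wz":0,"claw":30},{"dx":0,"dy":0,"dz":0,"wx":0,"wy":0,"wz":0,"claw":30}]'
python3 - <<'E'
from h import *
go(.514,-.008,.17,1.646)
E
```

```text
clock: 20.25
position: [0.3523, 0.3391, 0.0123]
tool_rot: [-3.141, 0.001, 1.899]
force: [0.7, 0.4, 0.3]
grip_width: 0.0853
finger_force: 0.0
clock: 20.88
position: [0.3527, 0.3398, 0.0138]
tool_rot: [3.14, -0.001, 1.9]
force: [-0.6, -2.0, 6.3]
grip_width: 0.0645
finger_force: 42.3
clock: 21.5
position: [0.3533, 0.3408, 0.1966]
tool_rot: [3.136, -0.004, 1.9]
force: [-0.1, -0.0, -3.5]
grip_width: 0.0643
finger_force: 46.2
wz 0.254; cm dx -35.99 dy 13.40 dz 2.66 clock 21.5
```

```bash

python3 -m handwheel '[{"dx":0,"dy":0,"dz":0,"wx":0,"wy":0,"wz":0.127,"claw":30},{"dx":0,"dy":0,"dz":0,"wx":0,"wy":0,"wz":0.127,"claw":30},{"dx":-4.5,"dy":1.68,"dz":0,"wx":0,"wy":0,"wz":0,"claw":30},{"dx":-4.5,"dy":1.68,"dz":0,"wx":0,"wy":0,"wz":0,"claw":30},{"dx":-4.5,"dy":1.68,"dz":0,"wx":0,"wy":0,"wz":0,"claw":30},{"dx":-4.5,"dy":1.68,"dz":0,"wx":0,"wy":0,"wz":0,"claw":30}]'
python3 -m handwheel '[{"dx":-4.5,"dy":1.68,"dz":0,"wx":0,"wy":0,"wz":0,"claw":30},{"dx":-4.5,"dy":1.68,"dz":0,"wx":0,"wy":0,"wz":0,"claw":30},{"dx":-4.5,"dy":1.68,"dz":0,"wx":0,"wy":0,"wz":0,"claw":30},{"dx":-4.5,"dy":1.68,"dz":0,"wx":0,"wy":0,"wz":0,"claw":30},{"dx":0,"dy":0,"dz":0,"wx":0,"wy":0,"wz":0,"claw":30},{"dx":0,"dy":0,"dz":0,"wx":0,"wy":0,"wz":0,"claw":30}]'
python3 - <<'E'
from h import *
p=monitor.observe()["position"]
W=optics.grab_frame("wrist"); cv2.imwrite("pics/w7.png",W["frame"])
for n,g,z in(("phone_mid",[p[0],p[1],0],p[2]-.013),):
  for m in optics.masks_of(n,"wrist"): print(n,m["p"],m["rect"]); print(fit(n,[(W,m["region"])],g,z).round(4))
go(.5145,-.008,.0145,1.646)
E
```

```text
clock: 22.25
position: [0.4329, 0.1636, 0.1924]
tool_rot: [-3.141, 0.0, 1.646]
force: [0.1, -0.2, -0.9]
grip_width: 0.0645
finger_force: 46.0
clock: 23.0
position: [0.5128, -0.0091, 0.1923]
tool_rot: [-3.141, -0.0, 1.645]
force: [-0.0, 0.2, -2.5]
grip_width: 0.0645
finger_force: 46.0
phone_mid 0.92 [186.6, 187.4, 131.0, 132.7]
[ 0.5123 -0.0089  0.1045  0.9463]
wz 0.001; cm dx 0.02 dy 0.16 dz 17.80 clock 23.1
```

View pics/w7.png

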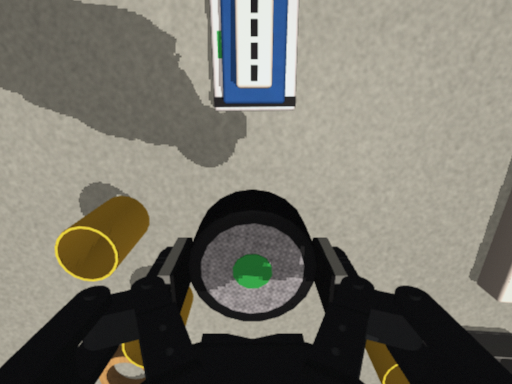

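The phone is held upright at (252,256), in line with the dock's mid-line at about column 255. I'll lower it.

```bash

python3 -m handwheel '[{"dx":0.05,"dy":0.17,"dz":5,"wx":0,"wy":0,"wz":0,"claw":30},{"dx":0,"dy":0,"dz":5,"wx":0,"wy":0,"wz":0,"claw":30},{"dx":0,"dy":0,"dz":4,"wx":0,"wy":0,"wz":0,"claw":30},{"dx":0,"dy":0,"dz":2.5,"wx":0,"wy":0,"wz":0,"claw":30},{"dx":0,"dy":0,"dz":0.9,"wx":0,"wy":0,"wz":0,"claw":30},{"dx":0,"dy":0,"dz":0.3,"wx":0,"wy":0,"wz":0,"claw":30},{"dx":0,"dy":0,"dz":0.1,"wx":0,"wy":0,"wz":0,"claw":30},{"dx":0,"dy":0,"dz":0,"wx":0,"wy":0,"wz":0,"claw":30}]'
python3 -m handwheel '[{"dx":0,"dy":0,"dz":0.1,"wx":0,"wy":0,"wz":0,"claw":30},{"dx":0,"dy":0,"dz":0,"wx":0,"wy":0,"wz":0,"claw":100},{"dx":0,"dy":0,"dz":0,"wx":0,"wy":0,"wz":0,"claw":100},{"dx":0,"dy":0,"dz":0,"wx":0,"wy":0,"wz":0,"claw":100},{"dx":0,"dy":0,"dz":0,"wx":0,"wy":0,"wz":0,"claw":100}]'
python3 -m handwheel '[{"dx":0,"dy":0,"dz":-3,"wx":0,"wy":0,"wz":0,"claw":100},{"dx":0,"dy":0,"dz":-5,"wx":0,"wy":0,"wz":0,"claw":100},{"dx":0,"dy":0,"dz":-6,"wx":0,"wy":0,"wz":0,"claw":100},{"dx":0,"dy":0,"dz":-6,"wx":0,"wy":0,"wz":0,"claw":100},{"dx":0,"dy":0,"dz":0,"wx":0,"wy":0,"wz":0,"claw":100}]'
python3 - <<'E'
from h import *
T=optics.grab_frame("top");S=optics.grab_frame("side")
for c,f in (("top",T),("side",S)):
    for n,g in (("phone_mid",[.5145,-.008,0]),("numpad",[.525,-.136,.075])):
        for m in optics.masks_of(n,c)[:1]: print(n,c,m["p"],fit(n,[(f,m["region"])],g).round(4))
    for m in optics.masks_of("pot_mid",c):
        r=m["rect"];g=back(f,r[0]+r[2]/2,r[1]+r[3]/2,.045)
        print("pot",c,round(m["p"],2),fit("pot_mid",[(f,m["region"])],[g[0],g[1],0]).round(4))
go(.49,-.28,.21,np.pi/2)
E
```

```text
clock: 24.1
position: [0.5154, -0.0085, 0.0155]
tool_rot: [3.141, -0.0, 1.646]
force: [-0.8, 0.6, -1.8]
grip_width: 0.0645
finger_force: 46.0
clock: 24.72
position: [0.515, -0.0088, 0.0138]
tool_rot: [3.142, 0.0, 1.646]
force: [0.4, -0.5, 0.6]
grip_width: 0.085
finger_force: 0.0
clock: 25.35
position: [0.5167, -0.0087, 0.2176]
tool_rot: [3.135, -0.001, 1.646]
force: [-0.2, 0.8, -0.5]
grip_width: 0.0858
finger_force: 0.0
numpad top 0.65 [ 0.5297 -0.1633  0.8936  0.082 ]
pot top 0.89 [ 0.4968 -0.3292 -0.1126  0.9398]
pot top 0.83 [ 0.409  -0.2018  0.209   0.9521]
pot top 0.65 [ 0.711  -0.2261  0.1869  0.9353]
phone_mid side 0.74 [ 0.5143 -0.0105  0.0919  0.954 ]
numpad side 0.81 [ 0.525  -0.1377  0.0904  0.9422]
pot side 0.95 [ 0.4109 -0.201   0.0491  0.9639]
pot side 0.93 [ 0.7104 -0.2252  0.0304  0.9626]
pot side 0.71 [ 0.3528 -0.0862  0.1726  0.9513]
pot side 0.66 [ 0.4959 -0.3264  0.2789  0.9649]
wz 0.075; cm dx -27.11 dy -2.46 dz 0.30 clock 25.75
```

```bash

python3 -m handwheel '[{"dx":0,"dy":0,"dz":0,"wx":0,"wy":0,"wz":0.075,"claw":100},{"dx":-4.55,"dy":-0.27,"dz":0,"wx":0,"wy":0,"wz":0,"claw":100},{"dx":-4.55,"dy":-0.27,"dz":0,"wx":0,"wy":0,"wz":0,"claw":100},{"dx":-4.55,"dy":-0.27,"dz":0,"wx":0,"wy":0,"wz":0,"claw":100},{"dx":-4.55,"dy":-0.27,"dz":0,"wx":0,"wy":0,"wz":0,"claw":100},{"dx":-4.55,"dy":-0.27,"dz":0,"wx":0,"wy":0,"wz":0,"claw":100},{"dx":-4.55,"dy":-0.27,"dz":0,"wx":0,"wy":0,"wz":0,"claw":100},{"dx":-4.55,"dy":-0.27,"dz":0,"wx":0,"wy":0,"wz":0,"claw":100}]'
python3 -m handwheel '[{"dx":0,"dy":0,"dz":0,"wx":0,"wy":0,"wz":0,"claw":100},{"dx":0,"dy":0,"dz":0,"wx":0,"wy":0,"wz":0,"claw":100}]'
python3 - <<'E'
from h import *
W=optics.grab_frame("wrist"); T=optics.grab_frame("top")
for m in optics.masks_of("pot_mid","wrist"):
    F=fit("pot_mid",[(W,m["region"])],[.4965,-.328,0])
    if F[3]>.6: print(m["p"],m["rect"],F.round(4))
for m in optics.masks_of("phone_mid","top")[:1]: print("phone",m["p"],fit("phone_mid",[(T,m["region"])],[.5145,-.008,0]).round(4))
cv2.imwrite("pics/w8.png",np.hstack([cv2.resize(W["frame"],(400,300)),cv2.resize(T["frame"][110:290,160:400],(400,300))]))
go(.4965,-.328,.04,np.pi/2)
E
```

```text
clock: 26.75
position: [0.4957, -0.3286, 0.2132]
tool_rot: [-3.141, -0.0, 1.571]
force: [1.4, 1.1, -0.7]
grip_width: 0.0855
finger_force: 0.0
clock: 27.0
position: [0.4959, -0.3268, 0.2132]
tool_rot: [-3.141, -0.001, 1.571]
force: [1.4, 0.6, -0.4]
grip_width: 0.0853
finger_force: 0.0
0.94 [223.2, 138.9, 64.5, 75.4] [ 0.4973 -0.3261  0.0522  0.9759]
phone 0.56 [ 0.5138 -0.0118  0.0742  0.8454]
wz 0.001; cm dx -0.18 dy 0.01 dz 17.37 clock 27.2
```

View pics/w8.png

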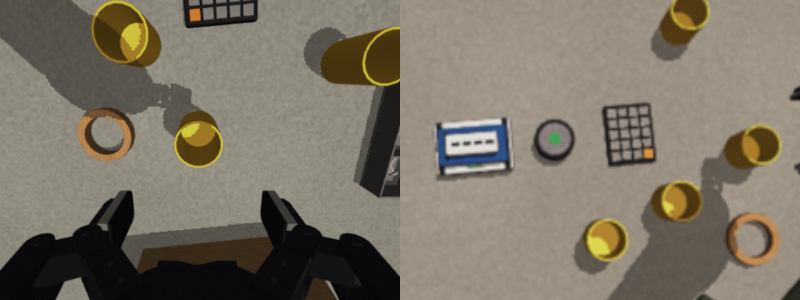

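Wrist half: the target pot at (198,140) is centred between the fingers. Top half: the phone at (554,139) sits midway between dock and numpad. Next I grasp the pot.

```bash

python3 -m handwheel '[{"dx":0,"dy":0.1,"dz":4,"wx":0,"wy":0,"wz":0,"claw":100},{"dx":0,"dy":0,"dz":4,"wx":0,"wy":0,"wz":0,"claw":100},{"dx":0,"dy":0,"dz":4,"wx":0,"wy":0,"wz":0,"claw":100},{"dx":0,"dy":0,"dz":3.3,"wx":0,"wy":0,"wz":0,"claw":100},{"dx":0,"dy":0,"dz":2,"wx":0,"wy":0,"wz":0,"claw":100},{"dx":0,"dy":0,"dz":0,"wx":0,"wy":0,"wz":0,"claw":100}]'
python3 -m handwheel '[{"dx":0,"dy":0,"dz":0,"wx":0,"wy":0,"wz":0,"claw":30},{"dx":0,"dy":0,"dz":0,"wx":0,"wy":0,"wz":0,"claw":30},{"dx":0,"dy":0,"dz":0,"wx":0,"wy":0,"wz":0,"claw":30},{"dx":0,"dy":0,"dz":0,"wx":0,"wy":0,"wz":0,"claw":30},{"dx":0,"dy":0,"dz":0,"wx":0,"wy":0,"wz":0,"claw":30}]' 30
python3 -m handwheel '[{"dx":0,"dy":0,"dz":-2,"wx":0,"wy":0,"wz":0,"claw":30},{"dx":0,"dy":0,"dz":-5,"wx":0,"wy":0,"wz":0,"claw":30},{"dx":0,"dy":0,"dz":-5,"wx":0,"wy":0,"wz":0,"claw":30},{"dx":0,"dy":0,"dz":-3,"wx":0,"wy":0,"wz":0,"claw":30},{"dx":0,"dy":0,"dz":0,"wx":0,"wy":0,"wz":0,"claw":30}]'
python3 - <<'E'
from h import *
go(.636,-.1285,.18,np.pi/2+.076)
E
```

```text
clock: 27.95
position: [0.4968, -0.3267, 0.0401]
tool_rot: [-3.14, -0.001, 1.571]
force: [-0.8, 0.3, 0.7]
grip_width: 0.0852
finger_force: 0.0
clock: 28.58
position: [0.4978, -0.3276, 0.0423]
tool_rot: [3.14, 0.001, 1.571]
force: [-1.3, -0.0, 5.1]
grip_width: 0.0621
finger_force: 31.7
clock: 29.2
position: [0.498, -0.3279, 0.1947]
tool_rot: [3.137, 0.002, 1.571]
force: [0.5, -0.3, -1.4]
grip_width: 0.062
finger_force: 33.5
wz -0.076; cm dx 18.83 dy 15.27 dz 1.47 clock 29.2
```

```bash

python3 -m handwheel '[{"dx":0,"dy":0,"dz":0,"wx":0,"wy":0,"wz":-0.076,"claw":30},{"dx":3.77,"dy":3.05,"dz":0,"wx":0,"wy":0,"wz":0,"claw":30},{"dx":3.77,"dy":3.05,"dz":0,"wx":0,"wy":0,"wz":0,"claw":30},{"dx":3.77,"dy":3.05,"dz":0,"wx":0,"wy":0,"wz":0,"claw":30},{"dx":3.77,"dy":3.05,"dz":0,"wx":0,"wy":0,"wz":0,"claw":30},{"dx":3.77,"dy":3.05,"dz":0,"wx":0,"wy":0,"wz":0,"claw":30},{"dx":0,"dy":0,"dz":0,"wx":0,"wy":0,"wz":0,"claw":30},{"dx":0,"dy":0,"dz":0,"wx":0,"wy":0,"wz":0,"claw":30}]'
python3 - <<'E'
from h import *
W=optics.grab_frame("wrist"); cv2.imwrite("pics/w9.png",W["frame"]); p=monitor.observe()["position"]
for m in optics.masks_of("pot_mid","wrist")[:4]:
    F=fit("pot_mid",[(W,m["region"])],[p[0],p[1],0],p[2]-.042)
    if F[3]>.6: print(m["p"],m["rect"],F.round(4))
go(.635,-.129,.044,np.pi/2+.076)
E
```

```text
clock: 30.2
position: [0.6343, -0.1281, 0.1909]
tool_rot: [-3.141, 0.0, 1.647]
force: [-0.5, -0.2, -0.6]
grip_width: 0.0618
finger_force: 33.4
0.73 [177.9, 174.3, 150.8, 171.1] [ 0.6338 -0.1266  0.0841  0.8842]
wz -0.002; cm dx -0.02 dy 0.08 dz 14.71 clock 30.3
```

View pics/w9.png

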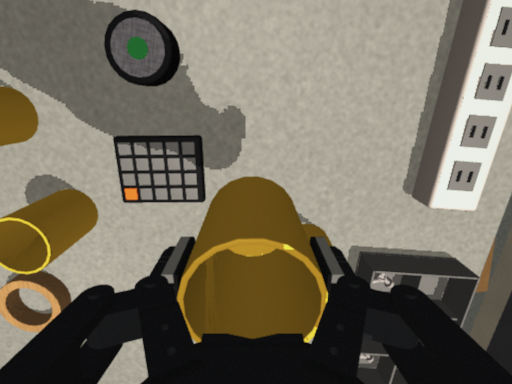

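The pot is held upright at (253,270), with the numpad at (160,169) and free space below. I'll lower and release.

```bash

python3 -m handwheel '[{"dx":0,"dy":0.1,"dz":4,"wx":0,"wy":0,"wz":0,"claw":30},{"dx":0,"dy":0,"dz":4,"wx":0,"wy":0,"wz":0,"claw":30},{"dx":0,"dy":0,"dz":4,"wx":0,"wy":0,"wz":0,"claw":30},{"dx":0,"dy":0,"dz":2,"wx":0,"wy":0,"wz":0,"claw":30},{"dx":0,"dy":0,"dz":0.6,"wx":0,"wy":0,"wz":0,"claw":30},{"dx":0,"dy":0,"dz":0.2,"wx":0,"wy":0,"wz":0,"claw":30},{"dx":0,"dy":0,"dz":0,"wx":0,"wy":0,"wz":0,"claw":30},{"dx":0,"dy":0,"dz":0,"wx":0,"wy":0,"wz":0,"claw":30}]'
python3 -m handwheel '[{"dx":0,"dy":0,"dz":0,"wx":0,"wy":0,"wz":0,"claw":100},{"dx":0,"dy":0,"dz":0,"wx":0,"wy":0,"wz":0,"claw":100},{"dx":0,"dy":0,"dz":0,"wx":0,"wy":0,"wz":0,"claw":100},{"dx":0,"dy":0,"dz":0,"wx":0,"wy":0,"wz":0,"claw":100},{"dx":0,"dy":0,"dz":-4,"wx":0,"wy":0,"wz":0,"claw":100},{"dx":0,"dy":0,"dz":-5,"wx":0,"wy":0,"wz":0,"claw":100},{"dx":0,"dy":0,"dz":-6,"wx":0,"wy":0,"wz":0,"claw":100},{"dx":0,"dy":0,"dz":-6,"wx":0,"wy":0,"wz":0,"claw":100}]'
python3 - <<'E'
from h import *
go(.45,-.40,.25,np.pi/2+.076)
E
```

```text
clock: 31.3
position: [0.6363, -0.1276, 0.0437]
tool_rot: [3.14, 0.0, 1.647]
force: [-0.1, 0.5, -0.9]
grip_width: 0.0623
finger_force: 33.4
clock: 32.3
position: [0.6355, -0.1276, 0.2548]
tool_rot: [-3.142, 0.0, 1.647]
force: [0.9, 0.4, 0.0]
grip_width: 0.0853
finger_force: 0.0
wz -0.000; cm dx -25.75 dy -20.57 dz 0.48 clock 32.3
```

```bash

python3 -m handwheel '[{"dx":-4.3,"dy":-3.4,"dz":0,"wx":0,"wy":0,"wz":0,"claw":100},{"dx":-4.3,"dy":-3.4,"dz":0,"wx":0,"wy":0,"wz":0,"claw":100},{"dx":-4.3,"dy":-3.4,"dz":0,"wx":0,"wy":0,"wz":0,"claw":100},{"dx":-4.3,"dy":-3.4,"dz":0,"wx":0,"wy":0,"wz":0,"claw":100},{"dx":-4.3,"dy":-3.4,"dz":0,"wx":0,"wy":0,"wz":0,"claw":100},{"dx":-4.3,"dy":-3.4,"dz":0,"wx":0,"wy":0,"wz":0,"claw":100},{"dx":0,"dy":0,"dz":0,"wx":0,"wy":0,"wz":0,"claw":100}]'
python3 - <<'E'
from h import *
T=optics.grab_frame("top");S=optics.grab_frame("side")
G=dict(dock=(.5035,.1205,.076,0),numpad=(.524,-.137,.076,0),drive_mid=(.5035,.1205,.076,.03),hub_mid=(.5035,.1205,.076,.048),phone_mid=(.514,-.009,0,0),pot_mid=(.635,-.129,0,0),stapler_mid=(.616,.319,-.108,0),tape_mid=(.35,-.333,0,0))
for n,g in G.items():
  for c,f in (("top",T),("side",S)):
    for m in optics.masks_of(n,c):
      F=fit(n,[(f,m["region"])],g[:3],g[3])
      if F[3]>.75 and np.hypot(*(F[:2]-g[:2]))<.03: print(n,c,F.round(4))
cv2.imwrite("pics/f.png",np.hstack([cv2.resize(T["frame"][90:290,90:400],(400,258)),cv2.resize(S["frame"],(344,258))]))
E
```

```text
clock: 33.17
position: [0.4487, -0.4041, 0.2532]
tool_rot: [-3.141, 0.002, 1.64]
force: [0.8, 1.1, -0.6]
grip_width: 0.0855
finger_force: 0.0
dock top [0.5035 0.1196 0.0827 0.9574]
numpad top [ 0.5242 -0.1365  0.0905  0.9572]
drive_mid top [0.5046 0.1214 0.0705 0.9392]
hub_mid top [0.5031 0.1195 0.0996 0.9175]
phone_mid top [ 0.5143 -0.0113  0.0477  0.9415]
pot_mid top [ 0.6361 -0.1281  0.0949  0.9105]
pot_mid side [ 0.635  -0.1275  0.039   0.9611]
stapler_mid top [ 0.6166  0.3143 -0.1626  0.801 ]
tape_mid top [ 0.3506 -0.3338  0.077   0.9624]
tape_mid side [ 0.3505 -0.3331 -0.051   0.9639]
```

View pics/f.png

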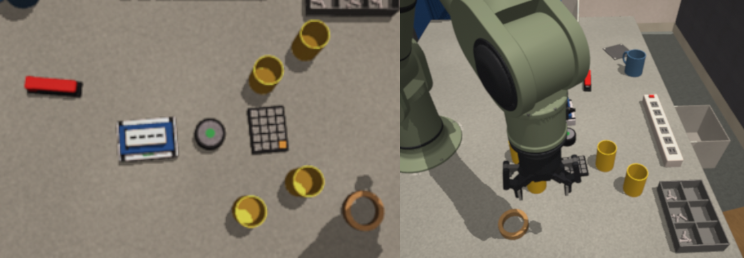

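The final picture shows everything in place: stack at (147,139), phone at (210,134), pot at (266,74) behind the numpad at (268,130). The stapler and tape have not moved, and the gripper is clear of everything.

```bash
python3 -c "
from workcell import job_done
print(job_done())"
```

```text
the job is handed in; nothing more can be done
None
```

The desk is set up as asked and handed in at about 33 s of the 102 s; by the camera fits each item sits within about 3 mm of its target, and the tape roll and stapler were not touched.

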